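Grade a walnut and a mandarin on the wooden size-sorting ramp

TASK

Sort the walnut and the mandarin with the wooden size sorter: lay both of them in its tipping pan, then tip the pan by its steel handle so that they roll down the ramp and each drops into the hole of its own size, the walnut into the near, narrower hole and the mandarin into the far, wider one. Let the pan come back down to rest at the end.

Things in the scene. Friction and masses are not known exactly. Their poses are not given: they have to be found in the camera images.
- walnut_center (a point): Centre of the walnut, a brown wooden-looking ball 36 mm in diameter with a dark seam round it, loose on the worktop, 20 g. It rolls easily.
- mandarin_center (a point): Centre of the mandarin, an orange slightly flattened round fruit 58 mm across and 53 mm high, loose on the worktop, 80 g. It rolls.
- pan_floor (a point): Middle of the tipping pan's floor, on the bottom line of its V (sides rise 25 deg, edges 41 mm out and 19 mm higher). Wooden trough 125 mm long at the sorter's high end. Axes: x downhill, y across, z up. Open at the downhill end, over the hinge 65 mm on; 43 mm back wall 60 mm uphill. At rest it leans 5 deg back, so round things stay in, one behind the other, in either order.
- pan_handle (a point): Middle of the pan's handle: steel bar 10 mm thick, 70 mm long across the sorter, on two thin legs, 95 mm uphill of pan_floor and 103 mm above it; free behind and above. Pushed downhill (2 to 3 N) it swings forward and up about the hinge, which is 160 mm downhill and 105 mm below it at rest; fully tipped it is 87 mm farther downhill and 72 mm higher.
- pan (a joint): Tipping angle of the pan in rad: 0 at rest, 0.6 fully tipped (stop). By its own weight the pan falls gently back to 0 when let go.
- small_hole (a point): Narrower hole, nearer the pan: middle of its pocket's floor, 12 mm above the worktop. The opening between the ramp boards is 44 mm wide, 88 mm long, 80 to 100 mm above the worktop: the walnut falls through, the mandarin rolls over. Axes: x downhill, y across, z up.
- large_hole (a point): Wider hole, at the low end of the ramp, 88 mm downhill of the small one: middle of its pocket's floor, 12 mm above the worktop; an end wall stands behind it. Opening 68 mm wide, 82 mm long. Axes: x downhill, y across, z up.
Things that resemble listed ones, but are neither listed nor needed, are in the scene too. Leave any green or red look-alike of the part that bears mandarin_center alone.

How it is judged:
By the outcome, as a careful person would: the job done as asked, in the order asked, and still so for the second after the job is handed in, with the robot touching nothing.
It also fails if it takes over 70 s, if anything falls off the work surface, if the arm or the gripper's body presses on something with over 40 N, if the wrist force passes 120 N, or if a joint passes its speed limit or range.

ROBOT

A 6-joint arm with a two-finger parallel gripper is mounted at the origin on a cart in front of the work surface, level with it; the furniture and walls round the work are solid. World frame = base frame: x ahead of the robot, y to its left, z up, the work surface at z = 0. Lengths are in m, angles in rad, forces in N, time in s.
With the tool pointing down it reaches from about 0.225 to 0.725 m from the base axis. Payload 3.1 kg.
Tool frame: the origin (TCP) lies on the mounting face of the last link; the fingertips stand 173 mm ahead of it and the grasp point (between the pads) lies 155 mm ahead of it (arm.grip_depth is the distance from the TCP to the grasp point, in m); z points along the fingers, y is the line along which they close (so a half turn about z gives the same grasp; the last joint's range is limited). The gripper opens to 85 mm and grips with 20 to 120 N. Pads are 22 mm wide; open, the fingers measure 114 mm over their backs; the gripper's body (76 mm by 85 mm) begins 54 mm behind the grasp point. The pads swing forward as they close: fully open they stand 13 mm farther back than shut.
Start: joints at [-1.441, 0.048, 0.099, 1.622, 0, 1.443], TCP at [0.134, -0.508, 0.405] pointing down, gripper open.
Joint ranges: [-2.91, 2.91], [-0.99, 1.94], [-1.21, 1.42], [-2.12, 2.29], [-1.49, 1.47], [-3.14, 3.14]. Speed limits (rad/s): [2.79, 2.79, 3.14, 3.14, 3.14, 3.14].

INTERFACE

Orientations are given as a rotation vector (axis times angle).
In Python, from plant import arm gives the robot as it stands. The module is installed in compiled form; this text tells all that it offers.
- The arm moves only by the tool step_arm, never from a script. Its argument "rows" is a list that holds one entry, the list of rows, each a list of 5 numbers: the opening, from 0 (shut) to 1 (fully open), then the shift along the tool's x, y, z in mm, then the turn about the tool's z in rad. In form: [[[claw, dx, dy, dz, twist], ...]]. A call has 1 to 5 rows; each row shifts and turns the commanded pose from where the row before left it, along the tool's axes as they then stand; what a row does not reach is not made up. A row lasts 1/10 s, in which the tool goes at most 50 mm and 8.59 degrees, less where a joint would pass 70% of its speed; a pose out of reach is approached as far as the arm can. A call is refused whole if a number of a shift passes 50 or a number of a turn 0.15, either way. A call with a gripper value outside its range is refused whole. The fingers move at their own pace and stop on an object; "newtons" is the grip in N (left out, the last holds). Time passes only in rows, so rows that do not move let the fingers close. It gives the time, the measured TCP pose, the force, the opening and the grip force at its end, in the units of the state.
- arm.get_state(): the state, without advancing time (a new reading comes with each control period).
- arm.snapshot(name): name is "scene" or "top" or "wrist"; returns the picture (480x640x3 uint8, blue, green, red); there is no depth.
- arm.camera_model(name): a dict with "fx", "fy", "cx", "cy" (pixels), "k1" (the pictures are not rectified: a ray, as slopes to the right and down, at radius r is drawn at 1 + k1 r^2 times it, then the intrinsics apply), "rvec" (rotation vector, rad) and "tvec" (3), from world to camera coordinates, as OpenCV has them. Camera axes: x right, y down, z forward; pixel columns grow to the right and rows downward; lengths in m; the calibration is good to about 2 mm. A picture is of the moment at which its call begins: read the wrist's pose just before it. camera_model takes no time and is no camera call; for the wrist camera it gives the pose at the moment of the call.
- arm.finish_job(): hands the job in; it is judged then, once.
The state is a dict: "time_s": time; "joint_positions": joint angles; "dq": joint speeds; "joint_torque": joint torques, N m; "position": TCP position; "orientation": TCP orientation; "contact_force": force on the tool from outside, world axes, zero at the start; "torque": the same for the moment, N m; "gripper_width": finger opening in m; "grip_force": force on a finger pad.
Only numpy, scipy, OpenCV 4.12 (cv2) and the standard library are available. Lean on these libraries where they do the work, as an engineer would, in place of code of your own. Each camera call takes 0.05 s, during which the arm holds its last target. There are 200 camera calls.

## Working session

There is one attempt and no reset: what is moved stays moved. The work goes in short steps, Python scripts to look and compute and a tool call to move; the robot and the scene stay as the last step left them, time stands still between calls to the robot, and variables do not carry over. Pictures are saved under pics/ and viewed, at most 10 in all, crops included, and the job is handed in when it is done.

Besides the shell and the picture viewer there is one more tool, called as name(argument=value, ...) on one line, values as JSON. step_arm: Moves the arm, as the interface text tells. Its arguments: {"type":"object","properties":{"rows":{"type":"array","items":{"type":"array","items":{"type":"array","items":{"type":"number"}}}},"newtons":{"type":"number"}},"required":["rows"]}

```bash
mkdir -p pics; python3 - <<'E'
from plant import arm
import cv2,numpy as np
for n in("scene","top"):
    cv2.imwrite(f"pics/{n}0.png",arm.snapshot(n))
    m=arm.camera_model(n);print(n,m)
print(arm.get_state())
E
```

```text
scene {'fx': 600.6208349321594, 'fy': 600.6208349321594, 'cx': 312.9660878580191, 'cy': 230.72592334742717, 'k1': -0.12361181243304332, 'rvec': array([ 0.74218099, -2.67705319,  0.9849828 ]), 'tvec': array([0.42693116, 0.29610641, 1.08657022])}
top {'fx': 478.807214108812, 'fy': 478.807214108812, 'cx': 320.91998754162574, 'cy': 249.32663938981398, 'k1': -0.08808241796301237, 'rvec': array([ 2.1613677 , -2.1942076 ,  0.06857006]), 'tvec': array([0.01980851, 0.51694443, 1.16977331])}
{'time_s': 0.1, 'joint_positions': array([-1.44082757e+00,  4.86694249e-02,  9.77012005e-02,  1.62195155e+00,
        1.37064216e-06,  1.44299092e+00]), 'dq': array([-0.00041429, -0.00080472,  0.00540196,  0.00127958,  0.00034626,
       -0.00038833]), 'joint_torque': array([ 2.82848850e-03, -3.39851367e+01,  3.20935428e+01,  1.57974951e-02,
       -1.72654177e-04, -1.91963160e-06]), 'position': array([ 0.13379876, -0.50747289,  0.40361083]), 'orientation': array([-3.11342904e+00, -4.03517662e-01,  1.45396015e-06]), 'contact_force': array([0.04581041, 0.13855055, 0.1487946 ]), 'torque': array([ 0.01598456,  0.02669595, -0.03399815]), 'grip_force': 0.0, 'gripper_width': 0.08556666071252494}
```

View pics/scene0.png

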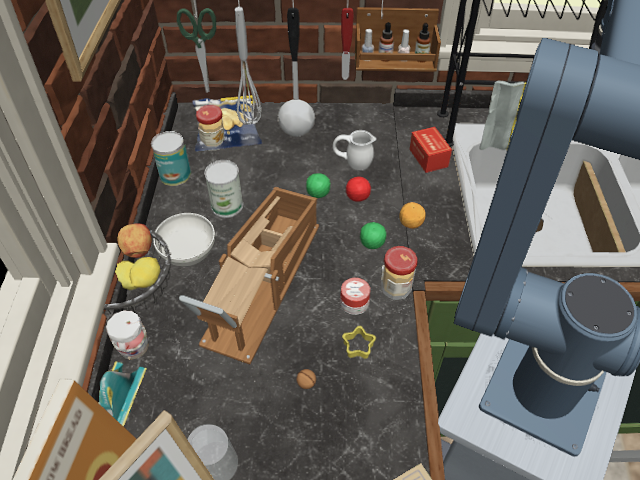

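View pics/top0.png

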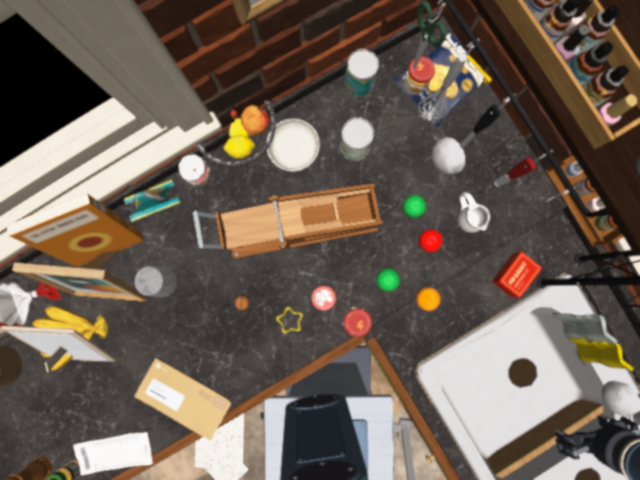

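The scene picture shows the walnut at (306,379) and the mandarin candidate at (413,215). In the top picture they are at (241,303) and (428,299). The sorter's handle is at about (202,229) in the top picture and its holes are at (319,213) and (356,208).

Things that could be taken for the mandarin in the top picture:
- orange ball at (428,299)
- red ball at (431,240)
- green balls at (414,206) and (388,280)
- fruit in the wire basket at (256,120)

By the description I choose the orange ball at (428,299). The only walnut-like thing is at (241,303).

```bash
cat > h.py <<'E'
import cv2,numpy as np
from plant import arm
def K(m): return np.array([[m['fx'],0,m['cx']],[0,m['fy'],m['cy']],[0,0,1.]]),np.array([m['k1'],0,0,0,0.])
def ray(m,uv):
    k,d=K(m); p=cv2.undistortPoints(np.array([[uv]],float),k,d)[0,0]
    R=cv2.Rodrigues(np.array(m['rvec']))[0]; return -R.T@m['tvec'],R.T@np.array([p[0],p[1],1])
def at_z(m,uv,z):
    c,r=ray(m,uv); return c+r*(z-c[2])/r[2]
def proj(m,P):
    k,d=K(m); return cv2.projectPoints(np.array(P,float).reshape(-1,3),np.array(m['rvec']),np.array(m['tvec']),k,d)[0][:,0]
def tri(ms,uvs):
    A=np.zeros((3,3));b=np.zeros(3);L=[]
    for m,uv in zip(ms,uvs):
        c,r=ray(m,uv);r=r/np.linalg.norm(r);M=np.eye(3)-np.outer(r,r);A+=M;b+=M@c
    x=np.linalg.solve(A,b); return x,[np.linalg.norm(proj(m,x)[0]-uv) for m,uv in zip(ms,uvs)]
E
python3 - <<'E'
from h import *
T,S=arm.camera_model("top"),arm.camera_model("scene")
it,is_=cv2.imread("pics/top0.png"),cv2.imread("pics/scene0.png")
def blob(im,c,r,hl,hh,smin,vmin=0):
    h=cv2.cvtColor(im,cv2.COLOR_BGR2HSV);m=cv2.inRange(h,(hl,smin,vmin),(hh,255,255))
    w=np.zeros_like(m);cv2.circle(w,c,r,255,-1);m&=w
    y,x=np.nonzero(m);return ((x.min()+x.max())/2,(y.min()+y.max())/2),(np.ptp(x)+1,np.ptp(y)+1)
for nm,ct,cs,rr,a in(("mand",(428,299),(413,215),17,(8,25,120,60)),("wal",(241,303),(306,379),13,(5,25,70,40))):
    p,s=blob(it,ct,rr,*a);q,s2=blob(is_,cs,rr,*a)
    print(nm,p,s,q,s2,*[np.round(v,4) for v in tri([T,S],[p,q])],at_z(T,p,.0265 if nm=="mand" else .018),at_z(S,q,.0265 if nm=="mand" else .018))
a=cv2.resize(it[170:270,180:400],None,fx=3.6,fy=3.6,interpolation=cv2.INTER_CUBIC)
b=cv2.resize(is_[180:360,170:330],None,fx=3.3,fy=3.3,interpolation=cv2.INTER_CUBIC)
cv2.imwrite("pics/a.png",a);
c=np.zeros((594,800,3),np.uint8);c[:594,:528]=b
c[:260,530:790]=cv2.resize(it[273:325,402:454],(260,260));c[280:540,530:790]=cv2.resize(it[277:329,215:267],(260,260))
cv2.imwrite("pics/c.png",c)
E
```

```text
mand (np.float64(428.0), np.float64(299.0)) (np.int64(25), np.int64(25)) (np.float64(412.0), np.float64(215.0)) (np.int64(27), np.int64(27)) [ 0.3904 -0.2493  0.0257] [0.1047 0.1145] [ 0.3902315  -0.24927762  0.0265    ] [ 0.39041953 -0.24847379  0.0265    ]
wal (np.float64(241.5), np.float64(302.5)) (np.int64(16), np.int64(16)) (np.float64(305.5), np.float64(378.5)) (np.int64(20), np.int64(20)) [0.3879 0.2103 0.0202] [0.1459 0.1979] [0.38814213 0.21088536 0.018     ] [0.38817591 0.20926269 0.018     ]
```

View pics/a.png

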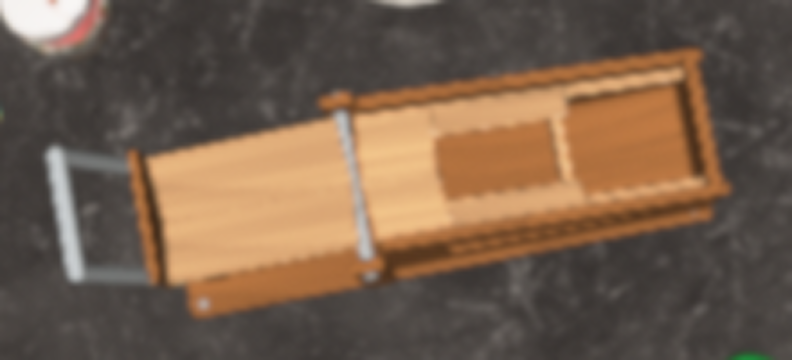

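View pics/c.png

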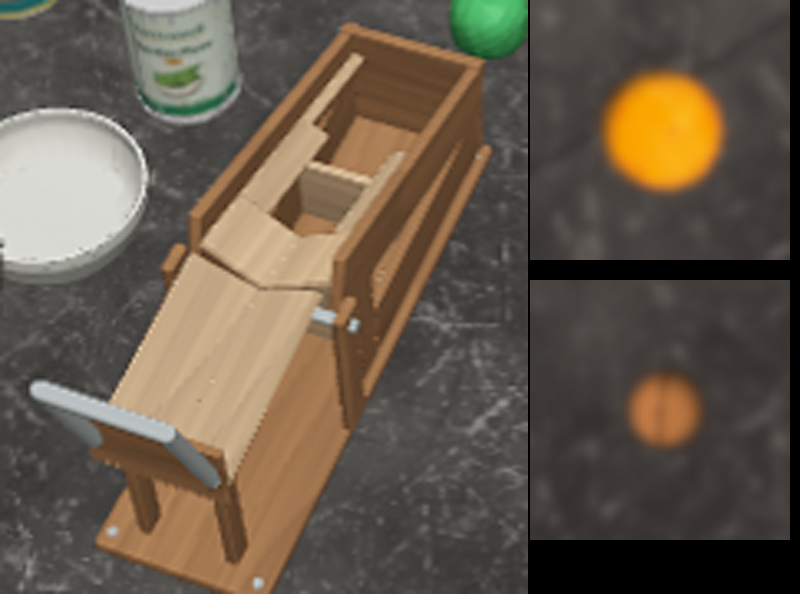

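```bash
python3 - <<'E'
from h import *
T,S=arm.camera_model("top"),arm.camera_model("scene")
t=lambda u,v:(180+u/3.6,170+v/3.6)
s=lambda u,v:(170+u/3.3,180+v/3.3)
Q={"hL":((56,152),(38,388)),"hR":((76,276),(172,435)),"endL":((697,52),(348,28)),"endR":((728,190),(482,65)),"backL":((133,152),(112,402)),"backR":((153,284),(222,470)),"div_R":((578,180),None)}
P={}
for k,(a,b) in Q.items():
    if b is None: continue
    x,e=tri([T,S],[t(*a),s(*b)]);P[k]=x;print(k,x.round(4),np.round(e,1))
H=(P["hL"]+P["hR"])/2;E=(P["endL"]+P["endR"])/2
d=(E-H)[:2];L=np.linalg.norm(d);d/=L
n=(P["hR"]-P["hL"])[:2];
print("H",H,"E",E,"yaw",np.degrees(np.arctan2(d[1],d[0])),L,"yaw from handle",np.degrees(np.arctan2(n[1],n[0]))+90,np.linalg.norm(n))
z0=H[2]-.103
F=np.r_[H[:2]+.095*d,z0];print("pan_floor",F)
J=cv2.imread("pics/top0.png")
# model overlay
nn=np.array([-d[1],d[0]])
pts=[F]+[np.r_[F[:2]+a*d+b*nn,z0+c] for a,b,c in((.065,0,0),(.065,.041,.019),(.065,-.041,.019),(-.06,0,.043),(-.095,.035,.103),(-.095,-.035,.103))]
for nm,m in(("top",T),("scene",S)):print(nm,proj(m,pts).round(0).tolist())
m=arm.camera_model("wrist");print("cam in world",-cv2.Rodrigues(m['rvec'])[0].T@m['tvec'],cv2.Rodrigues(arm.get_state()['orientation'])[0].round(3))
E
```

```text
hL [0.5844 0.2728 0.2125] [0.6 0.8]
hR [0.511  0.2604 0.2124] [0.7 0.9]
endL [ 0.6648 -0.1163  0.0837] [0.1 0.1]
endR [ 0.5727 -0.1349  0.0807] [0.3 0.3]
backL [0.586  0.2366 0.1547] [3.9 5. ]
backR [0.5115 0.231  0.1396] [0.6 0.8]
H [0.54766929 0.26658416 0.21244799] E [ 0.61876851 -0.12556859  0.08217755] yaw -79.72362363543121 0.3985459583164746 yaw from handle -80.3961032863076 0.07444352469735614
pan_floor [0.56461696 0.17310809 0.10944799]
top [[250.0, 227.0], [278.0, 222.0], [274.0, 203.0], [281.0, 238.0], [221.0, 230.0], [196.0, 214.0], [201.0, 246.0]]
scene [[233.0, 295.0], [248.0, 269.0], [228.0, 257.0], [267.0, 269.0], [215.0, 308.0], [182.0, 298.0], [220.0, 311.0]]
cam in world [ 0.21276888 -0.48753212  0.37161017] [[ 0.967  0.255 -0.   ]
 [ 0.255 -0.967  0.002]
 [ 0.    -0.002 -1.   ]]
```

Picture a.png shows the handle bar from (56,152) to (76,276). The back wall is at about x=143, the hinge at about x=355, and the two holes are at (497,157) and (632,140). Picture c.png confirms an orange ball and a brown seamed walnut. The triangulated points fit: the handle is at z≈0.21, the bar measures about 70 mm, and the ball centres sit at their radii.

The sorter yaw is −79.7°, so after a twist of +0.08 the tool's x is across the sorter and its y is downhill. Walnut first.

step_arm(rows=[[[1,10,-20,0,0.08],[1,22,-40,0,0],[1,22,-40,0,0],[1,22,-40,0,0],[1,22,-40,0,0]]], newtons=25)

```text
time_s: 0.6
position: [0.1968, -0.311, 0.404]
orientation: [-3.128, -0.277, -0.0]
contact_force: [2.1, 0.2, 0.5]
gripper_width: 0.0857
grip_force: 0.0
```

step_arm(rows=[[[1,22,-40,0,0],[1,22,-40,0,0],[1,22,-40,0,0],[1,22,-40,0,0],[1,22,-40,0,0]]])

```text
time_s: 1.1
position: [0.2695, -0.0947, 0.4044]
orientation: [3.129, 0.277, 0.001]
contact_force: [0.8, -0.0, 0.1]
gripper_width: 0.0854
grip_force: 0.0
```

step_arm(rows=[[[0.7,22,-40,0,0],[0.7,22,-40,0,0],[0.7,22,-40,0,0],[0.7,15,-25,0,0],[0.7,0,0,0,0]]])

```text
time_s: 1.6
position: [0.3239, 0.0634, 0.4041]
orientation: [-3.127, -0.29, 0.001]
contact_force: [-0.3, -0.2, -0.4]
gripper_width: 0.0604
grip_force: 0.0
```

```bash
cat >> h.py <<'E'
def rel(P,depth=.155):
    "shift in tool mm bringing point 'depth' ahead of TCP to P"
    s=arm.get_state();R=cv2.Rodrigues(s['orientation'])[0]
    print(s['time_s'],s['position'].round(4),"yaw y",np.degrees(np.arctan2(R[1,1],R[0,1])).round(2),"z",R[:,2].round(3),"w",s['gripper_width'].round(4),"F",s['contact_force'].round(1))
    return (1000*(R.T@(np.array(P)-s['position']-depth*R[:,2]))).round(1)
E
python3 -c "
from h import *
print(rel([.388,.2103,.021]))"
```

```text
Traceback (most recent call last):
  File "h.py", line 19, in rel
    print(s['time_s'],s['position'].round(4),"yaw y",np.degrees(np.arctan2(R[1,1],R[0,1])).round(2),"z",R[:,2].round(3),"w",s['gripper_width'].round(4),"F",s['contact_force'].round(1))
                                                                                                                            ^^^^^^^^^^^^^^^^^^^^^^^^
AttributeError: 'float' object has no attribute 'round'
```

```bash
sed -i "s/s\['gripper_width'\].round(4)/round(s['gripper_width'],4)/" h.py
python3 -c "
from h import *
print(rel([.388,.2103,.021]))"
```

```text
1.6 [0.3239 0.0634 0.4041] yaw y -79.4 z [-0.001  0.001 -1.   ] w 0.0604 F [-0.3 -0.2 -0.4]
[  90.3 -132.1  228.2]
```

step_arm(rows=[[[0.7,25,-35,20,0],[0.7,25,-35,20,0],[0.7,25,-35,20,0],[0.7,15,-27,20,0],[0.7,0,0,20,0]]])

```text
time_s: 2.1
position: [0.3985, 0.1636, 0.304]
orientation: [-3.089, -0.348, 0.007]
contact_force: [-0.6, -0.2, 0.5]
gripper_width: 0.0599
grip_force: 0.0
```

step_arm(rows=[[[0.7,0,0,20,0],[0.7,0,0,0,0],[0.7,0,0,0,0]]])

```text
time_s: 2.4
position: [0.397, 0.1629, 0.285]
orientation: [-3.089, -0.346, 0.009]
contact_force: [0.1, 0.0, -0.3]
gripper_width: 0.0598
grip_force: 0.0
```

```bash
python3 -c "
from h import *
print(rel([.388,.2103,.021]))
m=arm.camera_model('wrist');im=arm.snapshot('wrist');cv2.imwrite('pics/w1.png',im)
print(proj(m,[.388,.2103,.018]))
h=cv2.cvtColor(im,cv2.COLOR_BGR2HSV);k=cv2.inRange(h,(5,70,40),(25,255,255))
n,l,st,c=cv2.connectedComponentsWithStats(k)
for i in range(1,n):
  if st[i,4]>300: print(st[i],c[i],at_z(m,st[i,:2]+st[i,2:4]/2,.018))
"
```

```text
2.4 [0.397  0.1629 0.285 ] yaw y -77.22 z [-0.009  0.032 -0.999] w 0.0598 F [ 0.1  0.  -0.3]
[  2.2 -39.4 110.5]
[[255.48129949 237.08475036]]
[  256     0   384    64 19596] [460.05205144  26.00637885] [0.52449058 0.13083372 0.018     ]
[ 230  208   58   58 2695] [258.58552876 236.45380334] [0.38856613 0.20816891 0.018     ]
[618 366  22  32 398] [631.8241206  378.98241206] [ 0.34259962 -0.06547753  0.018     ]
[582 408  58  62 969] [616.79876161 434.08049536] [ 0.29174911 -0.07747935  0.018     ]
```

View pics/w1.png

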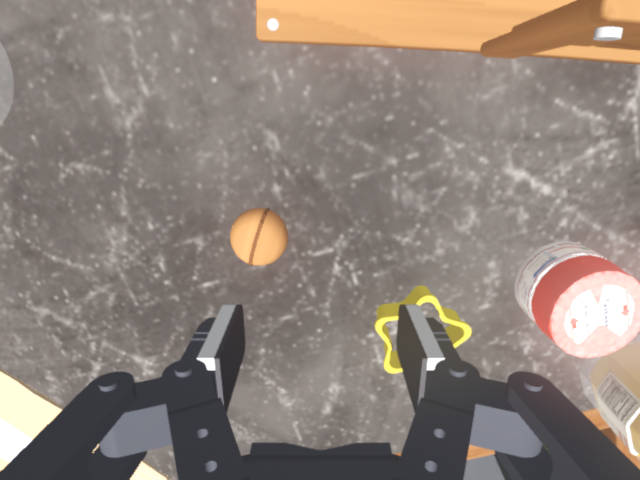

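The wrist picture shows the walnut at (259,237), 1–2 mm from the estimate, clear of the sorter's base board. From here I move more slowly so the tilt doesn't grow.

step_arm(rows=[[[0.7,1,-13,10,0.04],[0.7,1,-13,15,0],[0.7,0,-12,20,0],[0.7,0,0,20,0],[0.7,0,0,0,0]]])

```text
time_s: 2.95
position: [0.3973, 0.1669, 0.2196]
orientation: [-3.062, -0.342, 0.02]
contact_force: [-0.7, -0.0, 0.3]
gripper_width: 0.06
grip_force: 0.0
```

```bash
python3 -c "
from h import *
print(rel([.3882,.2095,.021]))"
```

```text
2.95 [0.3973 0.1669 0.2196] yaw y -77.27 z [-0.02   0.058 -0.998] w 0.06 F [-0.7 -0.   0.3]
[  1.8 -31.3  45.8]
```

```bash
python3 -c "
from h import *
s=arm.get_state();print(s['joint_positions'].round(3))"
```

```text
[ 0.222 -0.157 -0.468  1.266  0.061  3.14 ]
```

Joint 6 is at its limit (3.14), which explains the tilt. I'll use the half-turn-equivalent grasp and turn back by π.

step_arm(rows=[[[0.7,0,0,-20,-0.15],[0.7,0,0,-20,-0.15],[0.7,0,0,-20,-0.15],[0.7,0,0,0,-0.15],[0.7,0,0,0,-0.15]]])

```text
time_s: 3.45
position: [0.4004, 0.1639, 0.2847]
orientation: [-2.721, -1.45, -0.03]
contact_force: [-0.4, -0.3, -0.3]
gripper_width: 0.0597
grip_force: 0.0
```

step_arm(rows=[[[0.7,0,0,0,-0.15],[0.7,0,0,0,-0.15],[0.7,0,0,0,-0.15],[0.7,0,0,0,-0.15],[0.7,0,0,0,-0.15]]])

```text
time_s: 3.95
position: [0.3999, 0.1638, 0.2835]
orientation: [-2.007, -2.353, -0.058]
contact_force: [0.5, 0.5, -0.6]
gripper_width: 0.0599
grip_force: 0.0
```

step_arm(rows=[[[0.7,0,0,0,-0.15],[0.7,0,0,0,-0.15],[0.7,0,0,0,-0.15],[0.7,0,0,0,-0.15],[0.7,0,0,0,-0.15]]])

```text
time_s: 4.45
position: [0.3999, 0.1638, 0.2835]
orientation: [-1.011, -2.94, -0.082]
contact_force: [-0.2, -0.4, -0.9]
gripper_width: 0.0598
grip_force: 0.0
```

step_arm(rows=[[[0.7,0,0,0,-0.15],[0.7,0,0,0,-0.15],[0.7,0,0,0,-0.15],[0.7,0,0,0,-0.15],[0.7,0,0,0,-0.15]]])

```text
time_s: 4.95
position: [0.3999, 0.1639, 0.2835]
orientation: [0.137, -3.127, -0.094]
contact_force: [0.0, -0.2, -0.1]
gripper_width: 0.0597
grip_force: 0.0
```

```bash
python3 -c "
from h import *
s=arm.get_state();print(s['joint_positions'].round(3))
print(rel([.3882,.2095,.021]))"
```

```text
[ 0.213 -0.193 -0.37   1.394  0.061  0.126]
4.95 [0.3999 0.1639 0.2835] yaw y 94.99 z [-0.013  0.06  -0.998] w 0.0597 F [ 0.  -0.2 -0.1]
[  5.7  30.5 109.9]
```

step_arm(rows=[[[0.7,2,10,10,-0.09],[0.7,2,10,20,0],[0.7,2,10,20,0],[0.7,0,0,20,0],[0.7,0,0,0,0]]])

```text
time_s: 5.45
position: [0.3871, 0.1967, 0.2123]
orientation: [0.268, -3.115, -0.093]
contact_force: [-0.5, 0.5, -0.7]
gripper_width: 0.0594
grip_force: 0.0
```

```bash
python3 -c "
from h import *
print(arm.get_state()['joint_positions'].round(3))
print(rel([.3882,.2095,.021]))"
```

```text
[ 0.295 -0.146 -0.473  1.245  0.061  0.123]
5.45 [0.3871 0.1967 0.2123] yaw y 99.83 z [-0.019  0.058 -0.998] w 0.0594 F [-0.5  0.5 -0.7]
[-5.   0.9 36.7]
```

step_arm(rows=[[[0.7,-5,1,12,0],[0.7,0,0,12,0],[0.7,0,0,12,0],[0.4,0,0,0,0],[0.2,0,0,0,0]]], newtons=25)

```text
time_s: 5.95
position: [0.3921, 0.2008, 0.1774]
orientation: [0.268, -3.117, -0.094]
contact_force: [0.4, -1.0, -0.7]
gripper_width: 0.0344
grip_force: 24.9
```

step_arm(rows=[[[0.2,0,0,0,0],[0.2,0,0,0,0],[0.2,0,0,0,0],[0.2,0,0,0,0]]])

```text
time_s: 6.35
position: [0.3925, 0.2011, 0.1782]
orientation: [0.269, -3.119, -0.095]
contact_force: [-0.2, 0.2, -0.1]
gripper_width: 0.0343
grip_force: 24.9
```

step_arm(rows=[[[0.2,0,0,-20,0],[0.2,0,0,-35,0],[0.2,0,0,-35,0],[0.2,0,0,-35,0],[0.2,0,0,-25,0]]])

```text
time_s: 6.85
position: [0.395, 0.1921, 0.3304]
orientation: [0.269, -3.122, -0.095]
contact_force: [0.6, 0.6, -0.2]
gripper_width: 0.0345
grip_force: 25.0
```

```bash
python3 -c "
from h import *
print(rel([.565,.173,.135]))"
```

```text
6.85 [0.395  0.1921 0.3304] yaw y 99.86 z [-0.012  0.06  -0.998] w 0.0345 F [ 0.6  0.6 -0.2]
[-164.5  -59.8   36.9]
```

step_arm(rows=[[[0.2,-33,-12,0,0],[0.2,-33,-12,0,0],[0.2,-33,-12,0,0],[0.2,-33,-12,0,0],[0.2,-33,-12,0,0]]])

```text
time_s: 7.35
position: [0.5688, 0.1611, 0.3231]
orientation: [0.269, -3.119, -0.094]
contact_force: [0.2, -0.3, 0.3]
gripper_width: 0.0343
grip_force: 25.0
```

step_arm(rows=[[[0.2,0,0,10,0],[0.2,0,0,0,0]]])

```text
time_s: 7.55
position: [0.5671, 0.1617, 0.3107]
orientation: [0.267, -3.114, -0.094]
contact_force: [-0.9, 0.3, -0.8]
gripper_width: 0.0346
grip_force: 25.0
```

```bash
python3 -c "
from h import *
print(rel([.565,.173,.135]))
for n in('wrist','scene'):
  im=arm.snapshot(n);cv2.imwrite('pics/'+n+'2.png',im)
a=cv2.imread('pics/wrist2.png');b=cv2.imread('pics/scene2.png')[190:390,120:390]
c=np.zeros((600,800,3),np.uint8);c[:300,:400]=cv2.resize(a,(400,300));c[300:,:405]=cv2.resize(b,(405,300));cv2.imwrite('pics/v2.png',c[:,:410])
"
```

```text
7.55 [0.5671 0.1617 0.3107] yaw y 99.79 z [-0.02   0.059 -0.998] w 0.0346 F [-0.9  0.3 -0.8]
[-1.6  0.7 21. ]
```

View pics/v2.png

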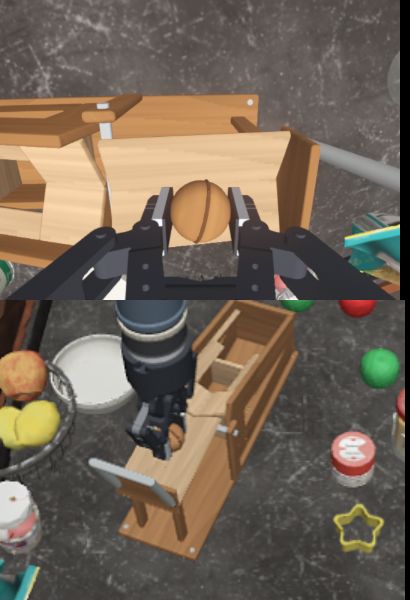

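The walnut is held over the middle of the pan (upper image, at (202,212)), between the hinge at x≈105 and the back wall at x≈290. Now I lower it.

step_arm(rows=[[[0.2,-2,1,10,0],[0.2,0,0,8,0],[0.2,0,0,2,0],[0.2,0,0,0,0]]])

```text
time_s: 8.05
position: [0.568, 0.1647, 0.2924]
orientation: [0.269, -3.117, -0.094]
contact_force: [0.1, -0.2, 0.4]
gripper_width: 0.0344
grip_force: 25.0
```

step_arm(rows=[[[0.45,0,0,0,0],[0.5,0,0,0,0],[0.55,0,0,0,0],[0.55,0,0,0,0]]])

```text
time_s: 8.45
position: [0.5689, 0.1645, 0.2936]
orientation: [0.269, -3.119, -0.094]
contact_force: [-0.6, -0.0, 0.0]
gripper_width: 0.0469
grip_force: 0.1
```

step_arm(rows=[[[0.55,0,0,-5,0],[0.55,0,0,-20,0],[0.55,0,0,-35,0],[0.55,0,0,-40,0],[0.8,0,0,-40,0]]])

```text
time_s: 8.95
position: [0.5706, 0.1561, 0.4345]
orientation: [0.269, -3.118, -0.094]
contact_force: [0.2, 0.1, 0.5]
gripper_width: 0.0597
grip_force: 0.0
```

```bash
python3 -c "
from h import *
print(rel([.3904,-.2493,.030]),arm.get_state()['joint_positions'].round(3))
im=arm.snapshot('wrist');cv2.imwrite('pics/wrist3.png',im[:,:])
"
```

```text
8.95 [0.5706 0.1561 0.4345] yaw y 99.85 z [-0.016  0.059 -0.998] w 0.0597 F [0.2 0.1 0.5]
[ 244.9 -392.5  227.6] [ 0.139  0.239  0.371  1.71   0.061 -0.033]
```

View pics/wrist3.png

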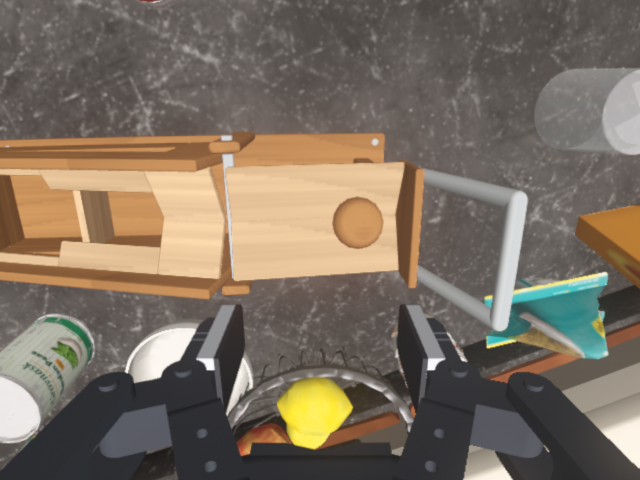

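The walnut is at (358,222) in the pan and rolling toward the back wall at x≈402. Now the mandarin.

step_arm(rows=[[[1,20,-32,0,0],[1,20,-32,0,0],[1,20,-32,0,0],[1,20,-32,0,0],[1,20,-32,0,0]]])

```text
time_s: 9.5
position: [0.499, -0.0194, 0.4241]
orientation: [0.27, -3.119, -0.094]
contact_force: [0.4, -0.7, 1.0]
gripper_width: 0.0853
grip_force: 0.0
```

step_arm(rows=[[[1,20,-32,10,0],[1,20,-32,10,0],[1,20,-32,15,0],[1,20,-32,20,0],[1,20,-32,20,0]]])

```text
time_s: 10.0
position: [0.4267, -0.1896, 0.3397]
orientation: [0.269, -3.12, -0.092]
contact_force: [0.6, -0.4, 0.3]
gripper_width: 0.0851
grip_force: 0.0
```

step_arm(rows=[[[1,20,-32,20,0],[1,0,0,20,0],[1,0,0,0,0]]])

```text
time_s: 10.3
position: [0.4109, -0.221, 0.2949]
orientation: [0.264, -3.114, -0.101]
contact_force: [0.1, 0.5, -0.5]
gripper_width: 0.0852
grip_force: 0.0
```

```bash
python3 -c "
from h import *
print(rel([.3904,-.2493,.030]),arm.get_state()['joint_positions'].round(3))
m=arm.camera_model('wrist');im=arm.snapshot('wrist');cv2.imwrite('pics/w4.png',im)
h=cv2.cvtColor(im,cv2.COLOR_BGR2HSV);k=cv2.inRange(h,(8,150,90),(25,255,255))
n,l,st,c=cv2.connectedComponentsWithStats(k)
print(proj(m,[.3904,-.2493,.0265]))
for i in range(1,n):
  if st[i,4]>1500: print(st[i],c[i],at_z(m,st[i,:2]+st[i,2:4]/2,.0265))
"
```

```text
10.3 [ 0.4109 -0.221   0.2949] yaw y 99.69 z [-0.02   0.063 -0.998] w 0.0852 F [ 0.1  0.5 -0.5]
[ 22.6 -41.7 108. ] [-0.649 -0.067 -0.234  1.458  0.038 -0.819]
[[252.30471156 207.89601497]]
[ 203  162   97   97 7394] [250.56518799 210.38328374] [ 0.39207198 -0.2495854   0.0265    ]
```

step_arm(rows=[[[1,11,-21,10,0],[1,11,-21,20,0],[1,0,0,20,0],[1,0,0,15,0],[1,0,0,0,0]]])

```text
time_s: 10.85
position: [0.397, -0.2611, 0.2299]
orientation: [0.271, -3.117, -0.097]
contact_force: [-0.6, 0.7, -0.2]
gripper_width: 0.0857
grip_force: 0.0
```

```bash
python3 -c "
from h import *
print(rel([.391,-.2495,.026]))"
```

```text
10.85 [ 0.397  -0.2611  0.2299] yaw y 99.92 z [-0.017  0.061 -0.998] w 0.0857 F [-0.6  0.7 -0.2]
[ 2.7 -0.3 49.3]
```

step_arm(rows=[[[1,2,0,16,0],[1,1,0,18,0],[1,0,0,15,0],[0.8,0,0,0,0],[0.6,0,0,0,0]]], newtons=30)

```text
time_s: 11.35
position: [0.3941, -0.2597, 0.1833]
orientation: [0.271, -3.12, -0.092]
contact_force: [-0.3, 1.6, 2.6]
gripper_width: 0.0592
grip_force: 0.7
```

step_arm(rows=[[[0.4,0,0,0,0],[0.4,0,0,0,0],[0.4,0,0,0,0]]])

```text
time_s: 11.65
position: [0.3942, -0.2601, 0.184]
orientation: [0.27, -3.121, -0.091]
contact_force: [0.6, 2.5, 6.5]
gripper_width: 0.0553
grip_force: 32.5
```

step_arm(rows=[[[0.4,0,0,-15,0],[0.4,0,0,-30,0],[0.4,0,0,-35,0],[0.4,0,0,-35,0],[0.4,0,0,-35,0]]])

```text
time_s: 12.15
position: [0.3955, -0.2687, 0.3331]
orientation: [0.269, -3.119, -0.093]
contact_force: [0.2, -0.8, -0.3]
gripper_width: 0.0551
grip_force: 32.2
```

```bash
python3 -c "
from h import *
d=np.array([.178,-.984,0]);F=np.array([.565,.173,.107])
print(rel(F+.032*d+[0,0,.036]))"
```

```text
12.15 [ 0.3955 -0.2687  0.3331] yaw y 99.85 z [-0.015  0.058 -0.998] w 0.0551 F [ 0.2 -0.8 -0.3]
[-243.7  362.1   56. ]
```

step_arm(rows=[[[0.4,0,0,-30,0],[0.4,-20,30,-20,0],[0.4,-20,30,0,0],[0.4,-20,30,0,0],[0.4,-20,30,0,0]]])

```text
time_s: 12.65
position: [0.4552, -0.1388, 0.3892]
orientation: [0.268, -3.12, -0.092]
contact_force: [0.2, 0.5, -1.4]
gripper_width: 0.0555
grip_force: 32.3
```

step_arm(rows=[[[0.4,-20,30,0,0],[0.4,-20,30,0,0],[0.4,-20,30,0,0],[0.4,-20,30,0,0],[0.4,-20,30,0,0]]])

```text
time_s: 13.15
position: [0.5281, 0.0263, 0.3973]
orientation: [0.269, -3.12, -0.093]
contact_force: [0.8, -0.0, -1.6]
gripper_width: 0.0552
grip_force: 32.3
```

step_arm(rows=[[[0.4,-20,30,0,0],[0.4,-20,30,0,0],[0.4,-20,30,0,0],[0.4,0,0,0,0]]])

```text
time_s: 13.55
position: [0.5724, 0.1271, 0.4017]
orientation: [0.277, -3.119, -0.097]
contact_force: [0.1, -0.3, -0.8]
gripper_width: 0.0557
grip_force: 32.3
```

```bash
python3 -c "
from h import *
d=np.array([.178,-.984,0]);F=np.array([.565,.173,.107])
print(rel(F+.032*d+[0,0,.036]),arm.get_state()['grip_force'])"
```

```text
13.55 [0.5724 0.1271 0.4017] yaw y 100.13 z [-0.014  0.061 -0.998] w 0.0557 F [ 0.1 -0.3 -0.8]
[ -1.7  -1.7 104.1] 32.28378273546696
```

step_arm(rows=[[[0.4,-2,-2,20,0],[0.4,0,0,30,0],[0.4,0,0,25,0],[0.4,0,0,15,0],[0.4,0,0,5,0]]])

```text
time_s: 14.05
position: [0.5722, 0.1272, 0.3066]
orientation: [0.268, -3.119, -0.094]
contact_force: [-0.4, -0.4, 5.2]
gripper_width: 0.0555
grip_force: 32.7
```

step_arm(rows=[[[0.4,0,0,5,0],[0.4,0,0,0,0]]])

```text
time_s: 14.25
position: [0.5723, 0.1274, 0.3061]
orientation: [0.268, -3.123, -0.093]
contact_force: [-3.5, -1.0, 6.1]
gripper_width: 0.0555
grip_force: 32.7
```

```bash
python3 -c "
from h import *
d=np.array([.178,-.984,0]);F=np.array([.565,.173,.107])
print(rel(F+.032*d+[0,0,.036]))
b=arm.snapshot('scene')[180:360,120:360];a=arm.snapshot('wrist')
c=np.zeros((300,800,3),np.uint8);c[:,:400]=cv2.resize(a,(400,300));c[:,400:]=cv2.resize(b,(400,300));cv2.imwrite('pics/v5.png',c)
"
```

```text
14.25 [0.5723 0.1274 0.3061] yaw y 99.82 z [-0.011  0.058 -0.998] w 0.0555 F [-3.5 -1.   6.1]
[-1.   4.4  8.7]
```

View pics/v5.png

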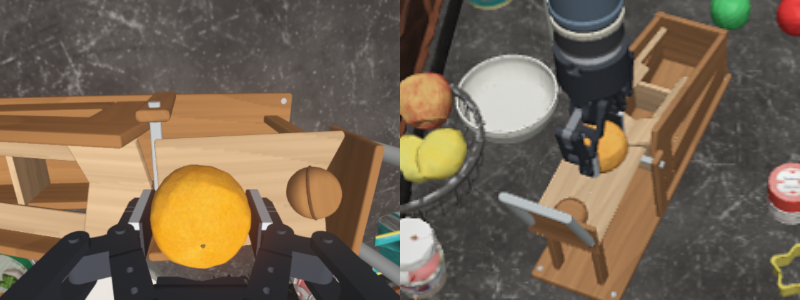

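The mandarin sits in the pan in front of the walnut (wrist half: mandarin at (201,215), walnut at (314,192)), with light contact. I release it.

step_arm(rows=[[[0.4,0,0,-3,0],[0.66,0,0,0,0],[0.72,0,0,0,0],[0.75,0,0,0,0],[0.75,0,0,0,0]]])

```text
time_s: 14.85
position: [0.5721, 0.1278, 0.3047]
orientation: [0.269, -3.118, -0.094]
contact_force: [-0.9, 0.6, -0.4]
gripper_width: 0.0643
grip_force: 0.1
```

step_arm(rows=[[[0.75,0,0,-4,0],[0.75,0,0,-10,0],[0.75,0,0,-20,0],[0.75,0,0,-35,0],[0.75,0,0,-40,0]]])

```text
time_s: 15.35
position: [0.5734, 0.1212, 0.4143]
orientation: [0.269, -3.116, -0.094]
contact_force: [0.4, 0.8, 0.3]
gripper_width: 0.0642
grip_force: 0.0
```

```bash
python3 -c "
from h import *
d=np.array([.178,-.984,0]);F=np.array([.565,.173,.107])
print(rel(F-.130*d+[0,0,.103],.145),arm.get_state()['joint_positions'].round(3))
b=arm.snapshot('scene')[180:360,120:360];a=arm.snapshot('wrist')
c=np.zeros((300,800,3),np.uint8);c[:,:400]=cv2.resize(a,(400,300));c[:,400:]=cv2.resize(b,(400,300));cv2.imwrite('pics/v6.png',c)
"
```

```text
15.35 [0.5734 0.1212 0.4143] yaw y 99.85 z [-0.018  0.059 -0.998] w 0.0642 F [0.4 0.8 0.3]
[ -1.2 169.7  70.1] [ 0.079  0.219  0.307  1.671  0.06  -0.093]
```

View pics/v6.png

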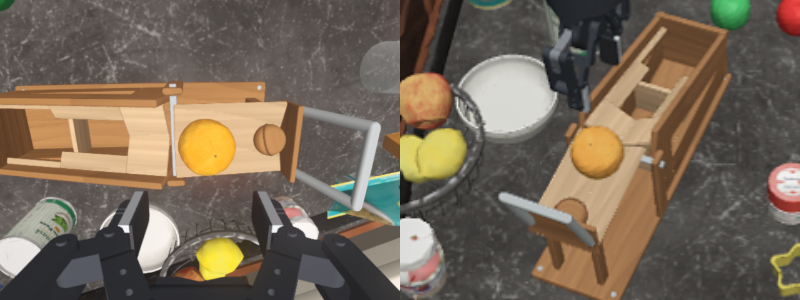

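The wrist half shows the mandarin at (207,147) and the walnut at (270,139), both lying in the pan, with the handle at (367,165). Now I shut the fingers and move behind the handle, staying above it.

step_arm(rows=[[[0,0,0,-30,0],[0,0,20,-15,0],[0,0,30,0,0],[0,0,30,0,0],[0,0,30,0,0]]])

```text
time_s: 15.95
position: [0.5556, 0.2276, 0.4662]
orientation: [0.268, -3.12, -0.095]
contact_force: [0.1, -0.3, -0.4]
gripper_width: -0.0001
grip_force: 0.0
```

step_arm(rows=[[[0,0,30,0,0],[0,0,30,0,0],[0,0,5,0,0],[0,0,0,0,0]]])

```text
time_s: 16.35
position: [0.5444, 0.2916, 0.4695]
orientation: [0.272, -3.118, -0.094]
contact_force: [1.2, 0.0, -0.7]
gripper_width: 0.0002
grip_force: 0.0
```

```bash
python3 -c "
from h import *
d=np.array([.178,-.984,0]);F=np.array([.565,.173,.107])
print(rel(F-.130*d+[0,0,.103],.148),arm.get_state()['joint_positions'].round(3))"
```

```text
16.35 [0.5444 0.2916 0.4695] yaw y 99.96 z [-0.015  0.059 -0.998] w 0.0002 F [ 1.2  0.  -0.7]
[ -0.4  -6.  111.6] [0.369 0.326 0.548 1.786 0.06  0.196]
```

step_arm(rows=[[[0,0,-3,25,0],[0,0,0,30,0],[0,0,0,30,0],[0,0,0,26,0],[0,0,0,0,0]]])

```text
time_s: 16.85
position: [0.5425, 0.2925, 0.353]
orientation: [0.265, -3.11, -0.088]
contact_force: [-1.4, 0.1, -0.8]
gripper_width: -0.0
grip_force: 0.0
```

step_arm(rows=[[[0,0,-4,0,0],[0,0,-4,0,0],[0,0,-4,0,0],[0,0,0,0,0]]])

```text
time_s: 17.25
position: [0.5462, 0.2819, 0.3597]
orientation: [0.268, -3.122, -0.095]
contact_force: [-0.0, 0.3, 0.6]
gripper_width: 0.0001
grip_force: 0.0
```

```bash
python3 -c "
from h import *
d=np.array([.178,-.984,0]);F=np.array([.565,.173,.107])
print(rel(F-.095*d+[0,0,.103],.148))
print(proj(arm.camera_model('top'),F))
b=arm.snapshot('scene')[180:360,120:360];a=arm.snapshot('top')[170:290,170:410]
c=np.zeros((300,1000,3),np.uint8);c=np.vstack([cv2.resize(b,(400,300)),cv2.resize(a,(400,200))]);cv2.imwrite('pics/v7.png',c)
"
```

```text
17.25 [0.5462 0.2819 0.3597] yaw y 99.79 z [-0.012  0.06  -0.998] w 0.0001 F [-0.   0.3  0.6]
[  0.5 -24.6   0.4]
[[250.69191865 227.01350103]]
```

View pics/v7.png

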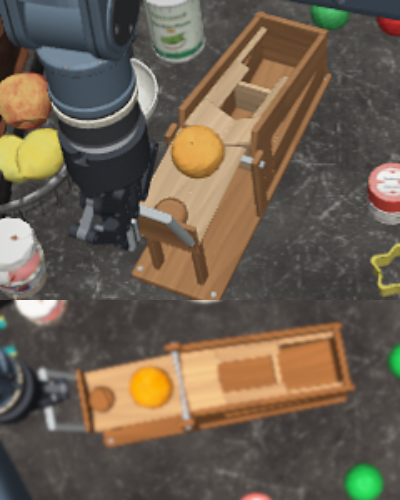

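Both are settled in the pan, mandarin in front, and the fingers stand about 5 mm behind the handle bar. I push gently along its arc.

step_arm(rows=[[[0,0,-2,0,0],[0,0,-2,0,0],[0,0,-1,0,0],[0,0,-1,0,0]]])

```text
time_s: 17.75
position: [0.5465, 0.2769, 0.3572]
orientation: [0.269, -3.118, -0.096]
contact_force: [-0.4, 2.4, -0.2]
gripper_width: -0.0001
grip_force: 1.1
```

step_arm(rows=[[[0,0,-2.5,-3,0],[0,0,-2.5,-3,0],[0,0,-2.5,-3,0],[0,0,-2.5,-3,0],[0,0,-2.5,-3,0]]])

```text
time_s: 18.25
position: [0.5484, 0.2648, 0.3733]
orientation: [0.271, -3.119, -0.102]
contact_force: [-2.2, 6.5, 4.2]
gripper_width: -0.0001
grip_force: 3.8
```

step_arm(rows=[[[0,0,-2.5,-3,0],[0,0,-2.5,-3,0],[0,0,-2.5,-3,0],[0,0,-2.5,-3,0],[0,0,-2.5,-3,0]]])

```text
time_s: 18.75
position: [0.5506, 0.2518, 0.3883]
orientation: [0.272, -3.12, -0.103]
contact_force: [-2.9, 6.2, 5.2]
gripper_width: 0.0002
grip_force: 3.8
```

```bash
python3 -c "
from h import *
d=np.array([.178,-.984,0]);F=np.array([.565,.173,.107])
print(rel(F-.095*d+[0,0,.103],.148))
T=arm.camera_model('top');a=arm.snapshot('top');cv2.imwrite('pics/t8.png',a)
h=cv2.cvtColor(a,cv2.COLOR_BGR2HSV)[195:260,190:400];k=cv2.inRange(h,(8,200,180),(25,255,255));y,x=np.nonzero(k);print(len(x),x.mean()+190,y.mean()+195)
"
```

```text
18.75 [0.5506 0.2518 0.3883] yaw y 99.96 z [-0.014  0.065 -0.998] w 0.0002 F [-2.9  6.2  5.2]
[-0.5  3.1 30.9]
446 265.3856502242152 220.46412556053812
```

step_arm(rows=[[[0,0,-2.8,-3.2,0],[0,0,-2.8,-3.2,0],[0,0,-2.8,-3.2,0],[0,0,-2.8,-3,0],[0,0,-2.8,-3,0]]])

```text
time_s: 19.3
position: [0.5534, 0.2365, 0.4029]
orientation: [0.271, -3.12, -0.1]
contact_force: [-1.9, 5.6, 4.2]
gripper_width: 0.0001
grip_force: 2.9
```

step_arm(rows=[[[0,0,-3,-2.5,0],[0,0,-3,-2.5,0],[0,0,-3,-2.5,0],[0,0,-3,-2.5,0],[0,0,-3,-2.5,0]]])

```text
time_s: 19.8
position: [0.5566, 0.2203, 0.4138]
orientation: [0.27, -3.121, -0.096]
contact_force: [-1.0, 3.0, 2.6]
gripper_width: -0.0
grip_force: 1.8
```

step_arm(rows=[[[0,0,-3,-2.2,0],[0,0,-3,-2.2,0],[0,0,-3,-2.2,0],[0,0,-3,-2,0],[0,0,-3,-2,0]]])

```text
time_s: 20.3
position: [0.5596, 0.2042, 0.4214]
orientation: [0.268, -3.118, -0.093]
contact_force: [1.3, 1.8, 0.4]
gripper_width: -0.0002
grip_force: 0.9
```

```bash
python3 -c "
from h import *
d=np.array([.178,-.984,0]);F=np.array([.565,.173,.107])
print(rel(F-.095*d+[0,0,.103],.148))
b=arm.snapshot('scene')[150:375,120:420];a=arm.snapshot('top')[170:290,170:410]
c=np.vstack([cv2.resize(b,(480,360)),cv2.resize(a,(480,240))]);cv2.imwrite('pics/v9.png',c)
"
```

```text
20.3 [0.5596 0.2042 0.4214] yaw y 99.83 z [-0.016  0.058 -0.998] w -0.0002 F [1.3 1.8 0.4]
[-0.4 50.5 66.8]
```

View pics/v9.png

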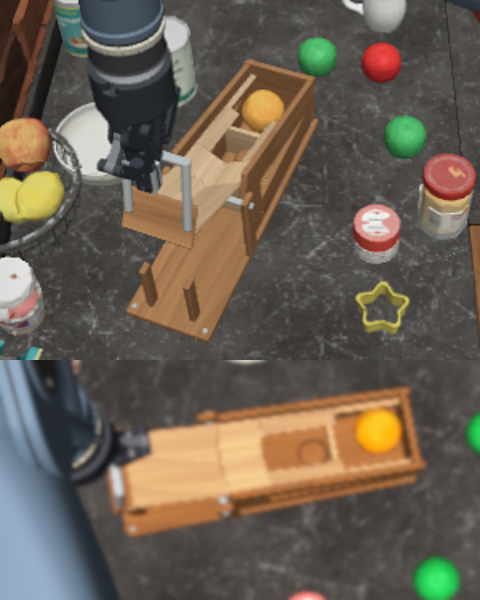

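The top half shows the walnut in the near hole's pocket (312,452) and the mandarin in the far hole (378,431). Now I lower the pan by backing off along the arc.

step_arm(rows=[[[0,0,5,3,0],[0,0,5,3.5,0],[0,0,5,4,0],[0,0,5,4,0],[0,0,5,4.5,0]]])

```text
time_s: 20.9
position: [0.5546, 0.2312, 0.4037]
orientation: [0.27, -3.118, -0.094]
contact_force: [1.3, 2.2, 1.0]
gripper_width: -0.0001
grip_force: 0.8
```

step_arm(rows=[[[0,0,5,4.5,0],[0,0,5,5,0],[0,0,5,5,0],[0,0,5,6,0],[0,0,5,6,0]]])

```text
time_s: 21.4
position: [0.5499, 0.2574, 0.3791]
orientation: [0.269, -3.118, -0.096]
contact_force: [-0.6, 2.9, 1.1]
gripper_width: -0.0002
grip_force: 1.6
```

step_arm(rows=[[[0,0,5,6,0],[0,0,5,6,0],[0,0,5,6,0],[0,0,5,6,0],[0,0,5,0,0]]])

```text
time_s: 21.9
position: [0.5452, 0.2825, 0.3551]
orientation: [0.268, -3.116, -0.091]
contact_force: [-0.5, -0.0, -0.6]
gripper_width: -0.0
grip_force: 0.0
```

step_arm(rows=[[[0,0,5,0,0],[0,0,10,0,0],[0,0,10,0,0],[0,0,0,0,0],[0,0,0,0,0]]])

```text
time_s: 22.4
position: [0.5412, 0.3076, 0.3587]
orientation: [0.27, -3.119, -0.094]
contact_force: [0.3, -0.0, -0.0]
gripper_width: -0.0001
grip_force: 0.0
```

step_arm(rows=[[[0,0,0,-30,0],[0,0,0,-30,0],[0,0,0,-30,0],[0,0,0,0,0],[0,0,0,0,0]]])

```text
time_s: 22.9
position: [0.5429, 0.3017, 0.4494]
orientation: [0.268, -3.121, -0.095]
contact_force: [0.1, -0.4, 0.1]
gripper_width: 0.0001
grip_force: 0.0
```

```bash
python3 -c "
from h import *
d=np.array([.178,-.984,0]);F=np.array([.565,.173,.107])
print(rel(F-.095*d+[0,0,.103],.148))
T,S=arm.camera_model('top'),arm.camera_model('scene')
B=arm.snapshot('scene');A=arm.snapshot('top')
def bl(im,x0,y0,x1,y1):
  h=cv2.cvtColor(im,cv2.COLOR_BGR2HSV)[y0:y1,x0:x1];y,x=np.nonzero(cv2.inRange(h,(12,200,150),(25,255,255)));return len(x),(x.mean()+x0,y.mean()+y0)
p,q=bl(A,330,180,400,240),bl(B,260,180,330,260);print(p,q,tri([T,S],[p[1],q[1]]))
c=np.vstack([cv2.resize(B[150:375,120:420],(480,360)),cv2.resize(A[170:290,170:410],(480,240))]);cv2.imwrite('pics/v10.png',c)
"
```

```text
22.9 [0.5429 0.3017 0.4494] yaw y 99.83 z [-0.013  0.06  -0.998] w 0.0001 F [ 0.1 -0.4  0.1]
[  0.4 -50.1  88.8]
(418, (np.float64(358.6244019138756), np.float64(205.05980861244018))) (0, (np.float64(nan), np.float64(nan))) (array([nan, nan, nan]), [np.float64(nan), np.float64(nan)])<string>:8: RuntimeWarning: Mean of empty slice.
  ret = ret.dtype.type(ret / rcount)
```

View pics/v10.png

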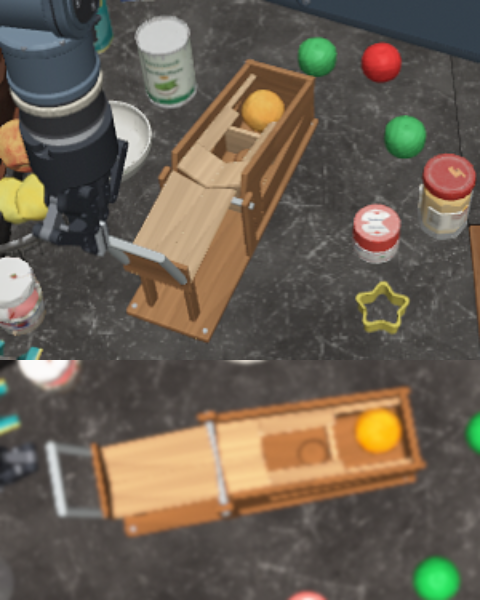

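```bash
python3 -c "
from h import *
T,S=arm.camera_model('top'),arm.camera_model('scene')
d=np.array([.178,-.984,0])
x,e=tri([T,S],[(358.6,205.1),(284.4,218.6)]);print('mandarin',x,e,'downhill of pan_floor',(x-[.565,.173,.107])@d)
w,e=tri([T,S],[(326,216),(326,216)]) if 0 else (at_z(T,(170+312/2,170+(452-360)/2),.03),0);print('walnut',w,(w-[.565,.173,.107])@d)
print(arm.get_state()['contact_force'].round(1),arm.get_state()['time_s'])"
```

```text
mandarin [ 0.62239626 -0.0826499   0.04129185] [np.float64(0.27223551472015184), np.float64(0.3055092240074775)] downhill of pan_floor 0.2617760385886135
walnut [ 0.59889452 -0.00188763  0.03      ] 0.17812265492913287
[-0.3  0.4 -0.2] 23.0
```

The mandarin's centre is at z≈0.041, which puts it on the far pocket's floor. The walnut is about 84 mm uphill in the near pocket. The pan is at rest and nothing touches the robot, so I hand in.

```bash
python3 -c "
from plant import arm
print(arm.finish_job())"
```

```text
the job is handed in; nothing more can be done
None
```

The walnut is in the near, narrower hole, the mandarin is in the far, wider one, and the pan is back at rest; I handed the job in at about 23 s, but I viewed 12 pictures, two over the limit of 10.

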